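# Press a marker's cap home with one stroke of the bench cap press

## Task

The cap of the octagonal marker is not fully on. Lay the marker in the cradle of the cap press with its cap towards the ram and its tail end near the backstop, let go of it, then turn the flywheel by its knob through exactly one full turn, either way round, so that the ram makes one stroke and the knob stops in line with the pointer post again. Leave the marker lying in the cradle with its cap pressed home, and leave the other things on the desk alone.

Things in the scene. Friction and masses are not known exactly. Their poses are not given: they have to be found in the camera images.
- oct_marker: Loose paint marker lying on the desk: white octagonal barrel 80 mm long, 18 mm across flats (a flat underneath, flats at the sides), about 50 g. Origin mid-barrel on its axis, 9 mm above what it lies on; y runs along the barrel towards the cap, z up. At that end a 6 to 8 mm gap shows the thin ferrule, then comes the grey round cap, 30 mm long, 17 mm in diameter.
- cap (a joint): How far the cap has been pushed on, in m: 0 = 8 mm gap, 0.008 = home against the barrel. Starts between 0 and 0.002. A stiff friction fit: it needs 8 N to slide and stays where it is left.
- cap_end (a point): Centre of the cap's outer end: 78 mm from the marker's origin along its y when the gap is 8 mm, 70 mm when home.
- cradle (a point): Where the marker's origin is to be: 45 mm above the desk, mid-cradle, the place of a marker whose tail touches the backstop; up to 10 mm short of that is fine, as the ram pushes it back. Press axes: y from the backstop towards the ram, z up. Troughs: flat floor 36 mm above the desk, flanks at 45 degrees opening upwards to about 48 mm, 1 mm play each side of the barrel.
- backstop (a point): Middle of the backstop's face, 40 mm from the cradle point along -y; the backstop is 50 mm wide, its top 61 mm above the desk. Two steel trough blocks, 50 mm wide, make the cradle: one 15 mm long at the backstop, one 22.5 mm long nearer the ram, with a 50 mm gap for the fingers between them, 25 mm either side of the cradle point; in the gap only the base, 12 mm above the desk.
- nose (a point): Centre of the ram's round front face (26 mm disc), 108.5 mm from the cradle point along y when fully back. In each turn of the flywheel the ram moves 40 mm towards the cradle and back, foremost at half a turn. The nose is sprung (12 N, yields up to 6 mm) and would reach 1.5 mm past the cap's home place.
- hub (a point): Centre of the flywheel on its upright axis, at the rim's top face, 80 mm above the desk, 258.5 mm from the cradle point along the press's y. The aluminium flywheel is 150 mm in diameter, level, 16 mm thick, above the grey housing. Axes are those of the press, whose grey base (110 x 400 mm) is fixed.
- pointer (a point): Top of the small steel pointer post beside the rim, at the hub's -x side, 86 mm from the axis, 72 mm above the desk. The knob is in line with it (hub, knob, post) at the start and must be so again at the end.
- knob (a point): Middle of the upright black crank knob on the flywheel: 22 mm in diameter, from 84 to 120 mm above the desk; this point is 104 mm above the desk and 62 mm from the flywheel's axis. It spins freely on its pin, so a grip need not turn with it.
- flywheel (a joint): Angle turned by the flywheel in rad, counterclockwise from above positive, 0 at the start, counting on past full turns; a full turn is 6.283 or -6.283. No stops or detents: it stays where it is left after running on a little (friction 0.05 N m, about 1 N at the knob, some N more while the cap is being pressed).
- round_marker: Bystander: thin round marker, 127 x 14 x 16 mm, lying in front. Leave it.
- tape: Bystander: roll of masking tape, 100 mm in diameter, 18 mm high, lying flat at the front left. Leave it.
- pot: Bystander: paint pot, 29 mm in diameter, 52 mm high, standing behind the press. Leave it.
- sanding: Bystander: sanding block 34 x 66 x 24 mm behind the press. Leave it.

How it is judged:
By the outcome, as a careful person would: the job done as asked, in the order asked, and still so for the second after the job is handed in, with the robot touching nothing.
It also fails if it takes over 66 s, if anything falls off the work surface, if the arm or the gripper's body presses on something with over 40 N, if the wrist force passes 120 N, or if a joint passes its speed limit or range.

## Robot

A 7-joint arm with a two-finger parallel gripper is mounted at the origin on a cart in front of the work surface, level with it; the furniture and walls round the work are solid. World frame = base frame: x ahead of the robot, y to its left, z up, the work surface at z = 0. Lengths are in m, angles in rad, forces in N, time in s.
With the tool pointing down it reaches from about 0.425 to 1.025 m from the base axis. Payload 9.4 kg.
Tool frame: the origin (TCP) lies at the very end of the fingers, on their centre line; the grasp point (between the pads) lies robot.grasp_offset behind it (robot.grasp_offset is the distance from the TCP to the grasp point, in m); z points along the fingers, y is the line along which they close (so a half turn about z gives the same grasp; the last joint's range is limited). The gripper opens to 93 mm and grips with 3 to 60 N. Pads are 15 mm wide; open, the fingers measure 128 mm over their backs; the gripper's body (75 mm by 188 mm) begins 65 mm behind the grasp point.
Start: joints at [-1.287, 0.599, -0.003, 1.599, 0.002, 0.943, -0.08], TCP at [0.256, 0.678, 0.219] pointing down, gripper open.
Joint ranges: [-2.57, 2.57], [-0.35, 1.97], [-1.29, 1.29], [0.11, 2.56], [-1.05, 4.19], [0.11, 1.86], [-2.63, 2.63]. Speed limits (rad/s): [2.22, 2.22, 3.01, 3.01, 3.14, 3.14, 3.14].

## Interface

Orientations are given as a rotation vector (axis times angle).
In Python, from plant import robot, get_image, ticket gives the robot as it stands.
- The arm moves only by the shell command python3 -m inch 'ROWS' [FORCE]. ROWS is JSON, a list of rows, each an object of numbers: "hand": the closure, from 0 (fully open) to 1 (shut); "x", "y", "z": the shift along the world's x, y, z in m; "turn": the turn about the world's z in degrees. A call has 1 to 5 rows; each row shifts and turns the commanded pose from where the row before left it; what a row does not reach is not made up. A row lasts 1/12 s, in which the tool goes at most 41.7 mm and 7.16 degrees, less where a joint would pass 70% of its speed; a pose out of reach is approached as far as the arm can. A call with a gripper value outside its range is refused whole. The fingers move at their own pace and stop on an object; FORCE is the grip in N (left out, the last holds). Time passes only in rows, so rows that do not move let the fingers close. It gives the time, the measured TCP pose, the force, the opening and the grip force at its end, in the units of the state.
- robot.get_state(): the state, without advancing time (a new reading comes with each control period).
- get_image(name): name is "scene" or "top"; returns a dict with "img" (400x640x3 uint8, red, green, blue), "fx", "fy", "cx", "cy" (pixels), "world_to_cam" (4x4, takes a point from world to camera coordinates). Camera axes: x right, y down, z forward; pixel columns grow to the right and rows downward; lengths in m; the calibration is good to about 2 mm. A picture is of the moment at which its call begins. There is no depth.
- ticket.job_done(): hands the job in; it is judged then, once.
The state is a dict: "t": time; "joint_positions": joint angles; "dq": joint speeds; "effort": joint torques, N m; "eef_pos": TCP position; "orientation": TCP orientation; "ft_force": force on the tool from outside, world axes, zero at the start; "ft_torque": the same for the moment, N m; "finger_gap": finger opening in m; "gripper_force": force on a finger pad.
Only numpy, scipy, OpenCV 4.12 (cv2) and the standard library are available. Lean on these libraries where they do the work, as an engineer would, in place of code of your own. Each camera call takes 0.05 s, during which the arm holds its last target. There are 200 camera calls.

## Working session

There is one attempt and no reset: what is moved stays moved. The work goes in short steps, Python scripts to look and compute and a shell command to move; the robot and the scene stay as the last step left them, time stands still between calls to the robot, and variables do not carry over. Pictures are saved under pics/ and viewed, at most 10 in all, crops included, and the job is handed in when it is done.

```bash
mkdir -p pics; ls; python3 - <<'E'
from plant import robot,get_image
import cv2
print(robot.get_state(), robot.grasp_offset)
for n in("scene","top"):
    d=get_image(n); cv2.imwrite(f"pics/{n}0.png",cv2.cvtColor(d["img"],cv2.COLOR_RGB2BGR))
    print(n,d["fx"],d["cx"],d["cy"],d["world_to_cam"].tolist() if hasattr(d["world_to_cam"],"tolist") else d["world_to_cam"])
E
```

```text
pics
{'t': 0.0, 'joint_positions': array([-1.2867079 ,  0.60010216, -0.00255392,  1.6001193 ,  0.00180192,
        0.94290294, -0.07980293]), 'dq': array([-7.30145249e-04, -1.30251174e-03,  1.81283711e-04, -2.12793709e-05,
        2.51911727e-04,  3.11157638e-04,  9.82394063e-05]), 'effort': array([ 5.70179236e-04, -7.65070224e+01,  1.49840947e+00, -2.52351129e+01,
       -5.21586940e-02,  1.70156895e-02,  1.38548221e-04]), 'eef_pos': array([0.25577342, 0.67786552, 0.21778019]), 'orientation': array([-5.63530015e-01, -3.09049471e+00,  2.39249497e-03]), 'ft_force': array([ 0.3471414 ,  0.0335254 , -0.71176951]), 'ft_torque': array([ 0.05219859,  0.01071714, -0.04952521]), 'gripper_force': 0.0, 'finger_gap': 0.09324581818933855} 0.0188
scene 510.9076546756317 304.5706707255989 199.07728402536299 [[0.5104269134768288, -0.8599209585191335, -0.0005577616449320065, -0.31327760444152325], [-0.369629965664505, -0.21881708545649037, -0.9030463839666175, 0.2699570520090909], [0.7764264643102877, 0.4611453439121571, -0.4295426839171674, 0.8336961560209372], [0.0, 0.0, 0.0, 1.0]]
top 391.0828690962168 316.1606765974329 197.74679562920264 [[0.006994550591493021, -0.9993621446421104, -0.035019710426335476, -0.01397854476473345], [-0.9966101209667065, -0.0040959722523089, -0.0821674497476632, 0.5406819639151361], [0.08197159903740737, 0.03547572222844318, -0.9960030773464613, 1.0361204561438404], [0.0, 0.0, 0.0, 1.0]]
```

View pics/top0.png

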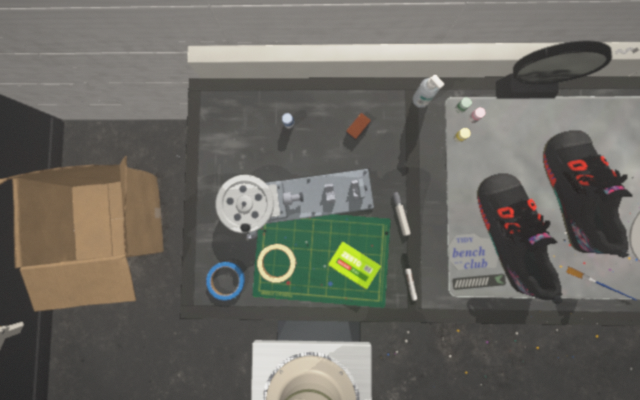

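View pics/scene0.png

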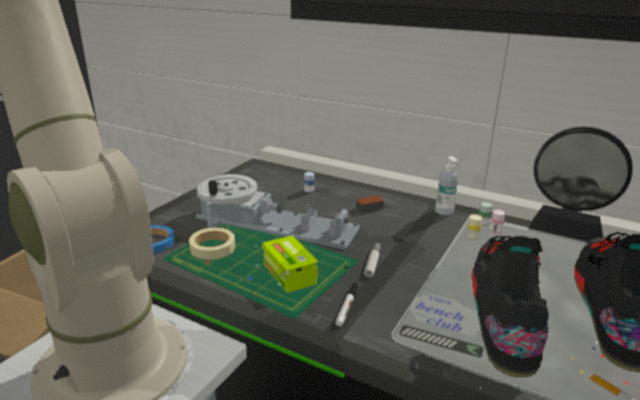

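The top view shows the flywheel at about (245,203), with the knob at (245,228). The press runs right to the backstop near (365,190), and the octagonal marker is at about (402,213). I'll zoom in for details.

```bash
cat > h.py <<'E'
import numpy as np,cv2
from plant import robot,get_image
def ray(d,u,v,z):
    T=np.array(d["world_to_cam"]);R=T[:3,:3];c=-R.T@T[:3,3]
    r=R.T@np.array([(u-d["cx"])/d["fx"],(v-d["cy"])/d["fy"],1]);return c+r*(z-c[2])/r[2]
def proj(d,p):
    T=np.array(d["world_to_cam"]);q=T[:3,:3]@np.asarray(p)+T[:3,3]
    return np.array([d["fx"]*q[0]/q[2]+d["cx"],d["fy"]*q[1]/q[2]+d["cy"]])
def save(d,name,x0,y0,x1,y1,s,dots=()):
    im=cv2.cvtColor(d["img"],cv2.COLOR_RGB2BGR)[y0:y1,x0:x1]
    im=cv2.resize(im,None,fx=s,fy=s,interpolation=cv2.INTER_CUBIC)
    for p in dots:
        u,v=proj(d,p); cv2.circle(im,(int((u+.5-x0)*s),int((v+.5-y0)*s)),2,(0,0,255),-1)
    cv2.imwrite("pics/"+name,im)
E
python3 - <<'E'
from h import *
d=get_image("top"); save(d,"t1.png",205,160,425,310,3.6)
d=get_image("scene"); save(d,"s1.png",190,165,390,335,4-.5)
E
```

```text
(no output)
```

View pics/t1.png

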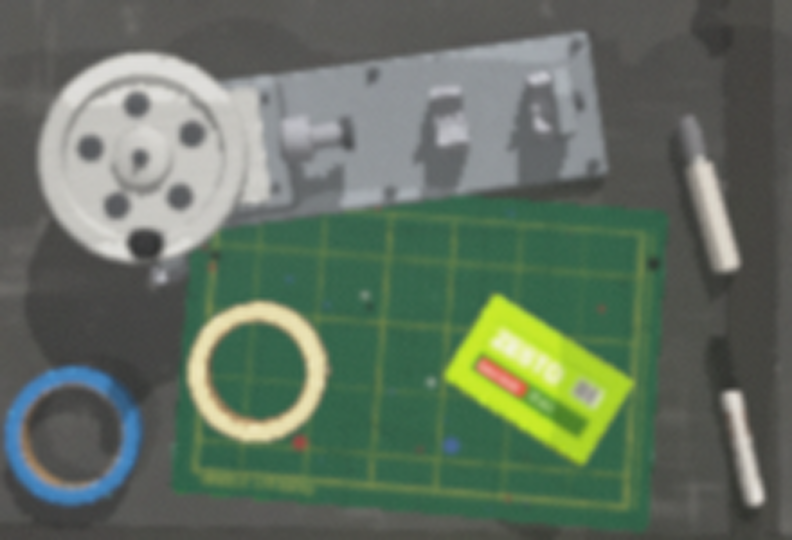

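View pics/s1.png

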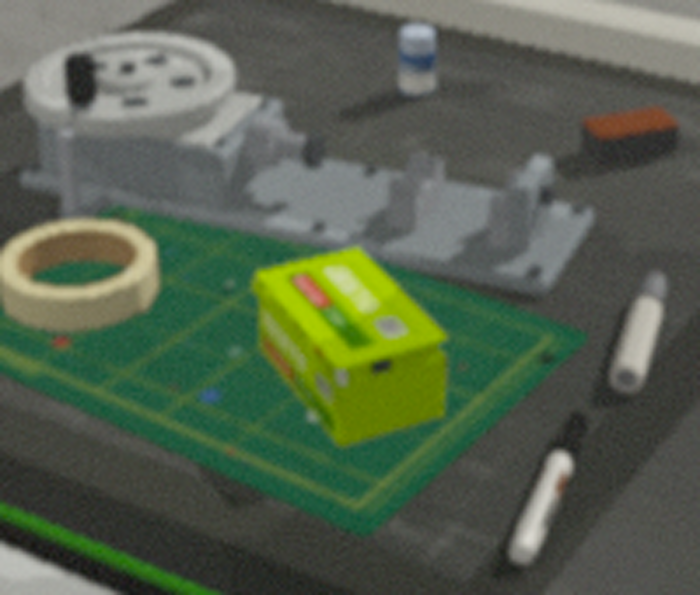

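The top crop shows the cap end at (687,118), the marker's tail at (727,268), the base's right corners at (585,33) and (605,175), the hub at (140,157) and the knob at (145,242). Next I'll measure the flywheel rim, base corners and marker using masks.

```bash
cat > m.py <<'E'
from h import *
d=get_image("top"); 
def full(u,v): return (u+.5)/3.6+205-.5,(v+.5)/3.6+160-.5
g=lambda u,v,z: ray(d,*full(u,v),z)
# rim: bright low-sat blob, circle fit by hull ellipse
hsv=cv2.cvtColor(d["img"],cv2.COLOR_RGB2HSV)
m=((hsv[...,2]>150)&(hsv[...,1]<45)).astype(np.uint8)
w=np.zeros_like(m);w[165:240,205:272]=m[165:240,205:272]
w=cv2.morphologyEx(w,cv2.MORPH_OPEN,np.ones((3,3)))
c=max(cv2.findContours(w,0,cv2.CHAIN_APPROX_NONE)[0],key=cv2.contourArea)
pts=np.array([ray(d,*p[0],.08)[:2] for p in cv2.convexHull(c)])
# keep left/upper/lower half (avoid housing at right)
pts=pts[pts[:,1]>np.median(pts[:,1])-.03]
A=np.c_[2*pts,np.ones(len(pts))];s=np.linalg.lstsq(A,(pts**2).sum(1),rcond=None)[0]
print("rim",s[:2],np.sqrt(s[2]+s[0]**2+s[1]**2))
print("hub hole",g(140,157,.08))
b1,b2=g(585,33,.012)[:2],g(605,175,.012)[:2]; e=b1-b2
print("base edge",b1,b2,np.linalg.norm(e),np.degrees(np.arctan2(e[1],e[0])), "dir of long", )
hub=s[:2]; mid=(b1+b2)/2; v=hub-mid; print("mid->hub",mid,v,np.linalg.norm(v),"yaw of press y",np.degrees(np.arctan2(v[1],v[0])))
k=g(145,242,.12)[:2];po=g(160,273,.072)[:2]
for n,p in(("knob",k),("post",po)): q=p-hub;print(n,p,np.linalg.norm(q),np.degrees(np.arctan2(q[1],q[0])))
w=np.zeros_like(m);mm=((hsv[...,2]>120)&(hsv[...,1]<60)).astype(np.uint8);w[185:240,388:415]=mm[185:240,388:415]
c=max(cv2.findContours(w,0,cv2.CHAIN_APPROX_NONE)[0],key=cv2.contourArea)
(cx,cy),sz,an=cv2.minAreaRect(c);print("barrel px",cx,cy,sz,an)
box=cv2.boxPoints(((cx,cy),sz,an)); P=np.array([ray(d,*q,.012)[:2] for q in box]);print(P)
ce=g(687,118,.012)[:2];ta=g(727,268,.012)[:2];a=ce-ta;print("cap end",ce,"tail",ta,np.linalg.norm(a),np.degrees(np.arctan2(a[1],a[0])))
u=a/np.linalg.norm(a);print("origin est",ta+.04*u,ce-.077*u)
E
python3 m.py
```

```text
rim [0.5215758  0.17117606] 0.07506302189374488
hub hole [0.52101691 0.17368372 0.08      ]
base edge [ 0.62158504 -0.14959824] [ 0.51362957 -0.16420583] 0.10893927469385307 7.705963341767283 dir of long
mid->hub [ 0.56760731 -0.15690203] [-0.0460315  0.3280781] 0.3312916189644271 yaw of press y 97.98683580117323
knob [0.46025867 0.16002571] 0.06232271905138418 -169.6935411508427
post [0.43855706 0.15921615] 0.08387581214660497 -171.8022101706092
barrel px 401.3509521484375 213.76361083984375 (43.411842346191406, 7.440499782562256) 74.47589111328125
[[ 0.55305035 -0.21646199]
 [ 0.55855165 -0.23585027]
 [ 0.44569717 -0.26570446]
 [ 0.44022437 -0.24651113]]
cap end [ 0.55698122 -0.22598163] tail [ 0.44454094 -0.25458784] 0.11602210943739424 14.273941200452104
origin est [ 0.48330606 -0.24472551] [ 0.48235836 -0.24496662]
```

Measurements agree with the given sizes: rim radius 75.1 mm, base edge 109 mm, marker 116 mm, knob radius 62 mm. Press yaw is about 8°, the cradle about (0.558, -0.085), and the marker about (0.483, -0.245) with its y at 14.3°. The closing line is at 69.4° and has to turn by -145°.

```bash
R='{"x":0.0225,"y":-0.03,"turn":-7}'; 
python3 -m inch '[{"x":0.0225,"y":-0.03,"turn":-7},{"x":0.0225,"y":-0.03,"turn":-7},{"x":0.0225,"y":-0.03,"turn":-7},{"x":0.0225,"y":-0.03,"turn":-7},{"x":0.0225,"y":-0.03,"turn":-7}]' 20
python3 -m inch '[{"x":0.0225,"y":-0.03,"turn":-7},{"x":0.0225,"y":-0.03,"turn":-7},{"x":0.0225,"y":-0.03,"turn":-7},{"x":0.0225,"y":-0.03,"turn":-7},{"x":0.0225,"y":-0.03,"turn":-7}]'
```

```text
schema error: expected keys hand, x, y, z, turn
schema error: expected keys hand, x, y, z, turn
```

```bash
python3 -m inch '[{"hand":0,"x":0.0225,"y":-0.03,"z":0,"turn":-7},{"hand":0,"x":0.0225,"y":-0.03,"z":0,"turn":-7},{"hand":0,"x":0.0225,"y":-0.03,"z":0,"turn":-7},{"hand":0,"x":0.0225,"y":-0.03,"z":0,"turn":-7},{"hand":0,"x":0.0225,"y":-0.03,"z":0,"turn":-7}]' 20
python3 -m inch '[{"hand":0,"x":0.0225,"y":-0.03,"z":0,"turn":-7},{"hand":0,"x":0.0225,"y":-0.03,"z":0,"turn":-7},{"hand":0,"x":0.0225,"y":-0.03,"z":0,"turn":-7},{"hand":0,"x":0.0225,"y":-0.03,"z":0,"turn":-7},{"hand":0,"x":0.0225,"y":-0.03,"z":0,"turn":-7}]'
```

```text
t: 0.67
eef_pos: [0.3692, 0.5268, 0.2187]
orientation: [1.475, 2.774, 0.0]
ft_force: [1.0, -0.0, 0.7]
finger_gap: 0.093
gripper_force: 0.0
t: 1.08
eef_pos: [0.4817, 0.3768, 0.2188]
orientation: [-2.241, -2.202, -0.001]
ft_force: [0.4, 0.4, -0.6]
finger_gap: 0.0926
gripper_force: 0.0
```

```bash
python3 -m inch '[{"hand":0,"x":0,"y":-0.04,"z":0,"turn":-7},{"hand":0,"x":0,"y":-0.04,"z":0,"turn":-7},{"hand":0,"x":0,"y":-0.04,"z":0,"turn":-7},{"hand":0,"x":0,"y":-0.04,"z":0,"turn":-7},{"hand":0,"x":0,"y":-0.04,"z":0,"turn":-7}]'
python3 -m inch '[{"hand":0,"x":0,"y":-0.04,"z":0,"turn":-7},{"hand":0,"x":0,"y":-0.04,"z":0,"turn":-7},{"hand":0,"x":0,"y":-0.04,"z":0,"turn":-7},{"hand":0,"x":0,"y":-0.04,"z":0,"turn":-7},{"hand":0,"x":0,"y":-0.04,"z":0,"turn":-7}]'
python3 -m inch '[{"hand":0,"x":0,"y":-0.04,"z":0,"turn":-5},{"hand":0,"x":0,"y":-0.04,"z":0,"turn":0},{"hand":0,"x":0,"y":-0.04,"z":-0.03,"turn":0},{"hand":0,"x":0,"y":-0.04,"z":-0.03,"turn":0},{"hand":0,"x":0,"y":-0.04,"z":-0.03,"turn":0}]'
python3 -m inch '[{"hand":0,"x":0,"y":-0.02,"z":-0.03,"turn":0},{"hand":0,"x":0,"y":0,"z":0,"turn":0},{"hand":0,"x":0,"y":0,"z":0,"turn":0}]'
python3 - <<'E'
from h import *
d=get_image("scene"); s=robot.get_state();print(s["eef_pos"])
u=np.array([np.cos(np.radians(14.3)),np.sin(np.radians(14.3))])
o=np.array([.483,-.245])
save(d,"s2.png",300,190,440,330,4.2,[[*(o+k*u),.009] for k in(-.04,0,.04,.077)])
E
```

```text
t: 1.5
eef_pos: [0.4806, 0.1766, 0.2188]
orientation: [-2.799, -1.426, -0.001]
ft_force: [1.1, 0.1, -0.2]
finger_gap: 0.093
gripper_force: 0.0
t: 1.92
eef_pos: [0.4806, -0.0233, 0.2189]
orientation: [-3.098, -0.519, -0.001]
ft_force: [1.2, 0.3, 0.3]
finger_gap: 0.0932
gripper_force: 0.0
t: 2.33
eef_pos: [0.4812, -0.2031, 0.1429]
orientation: [3.117, 0.393, 0.002]
ft_force: [1.0, 0.2, -0.1]
finger_gap: 0.0931
gripper_force: 0.0
t: 2.58
eef_pos: [0.4796, -0.2229, 0.1125]
orientation: [-3.117, -0.386, 0.004]
ft_force: [-0.0, -0.4, 0.1]
finger_gap: 0.0927
gripper_force: 0.0
[ 0.48048517 -0.2217631   0.11342937]
```

View pics/s2.png

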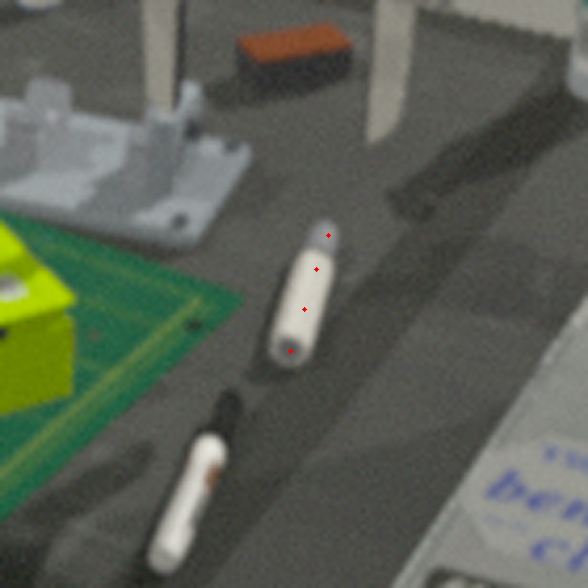

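The dots fall on the marker's axis: tail (290,351), origin (304,309), cap end (328,235). The fingers are clear above it, so I'll descend and grip.

```bash
python3 -m inch '[{"hand":0,"x":0.0025,"y":-0.0225,"z":-0.02,"turn":0},{"hand":0,"x":0,"y":0,"z":-0.03,"turn":0},{"hand":0,"x":0,"y":0,"z":-0.03,"turn":0},{"hand":0,"x":0,"y":0,"z":-0.02,"turn":0},{"hand":0,"x":0,"y":0,"z":-0.008,"turn":0}]' 25
python3 -m inch '[{"hand":0.6,"x":0,"y":0,"z":0,"turn":0},{"hand":0.9,"x":0,"y":0,"z":0,"turn":0},{"hand":0.9,"x":0,"y":0,"z":0,"turn":0},{"hand":0.9,"x":0,"y":0,"z":0,"turn":0},{"hand":0.9,"x":0,"y":0,"z":0,"turn":0}]'
python3 -m inch '[{"hand":0.9,"x":0,"y":0,"z":0,"turn":0},{"hand":0.9,"x":0,"y":0,"z":0,"turn":0},{"hand":0.9,"x":0,"y":0,"z":0,"turn":0},{"hand":0.9,"x":0,"y":0,"z":0,"turn":0}]'
```

```text
t: 3.05
eef_pos: [0.4839, -0.2421, 0.0046]
orientation: [-3.115, -0.396, 0.001]
ft_force: [-0.3, 0.9, 0.1]
finger_gap: 0.0926
gripper_force: 0.0
t: 3.47
eef_pos: [0.4842, -0.2441, 0.0068]
orientation: [3.116, 0.393, 0.003]
ft_force: [-0.5, -0.2, -1.3]
finger_gap: 0.0643
gripper_force: 0.0
t: 3.8
eef_pos: [0.4835, -0.2442, 0.0057]
orientation: [3.117, 0.392, 0.0]
ft_force: [1.0, -0.4, -0.3]
finger_gap: 0.0374
gripper_force: 0.0
```

```bash
python3 -m inch '[{"hand":0.9,"x":0,"y":0,"z":-0.002,"turn":0},{"hand":0.9,"x":0,"y":0,"z":0,"turn":0},{"hand":0.9,"x":0,"y":0,"z":0,"turn":0},{"hand":0.9,"x":0,"y":0,"z":0,"turn":0},{"hand":0.9,"x":0,"y":0,"z":0,"turn":0}]'
python3 -m inch '[{"hand":0.9,"x":0,"y":0,"z":0,"turn":0},{"hand":0.9,"x":0,"y":0,"z":0,"turn":0},{"hand":0.9,"x":0,"y":0,"z":0,"turn":0}]'
```

```text
t: 4.22
eef_pos: [0.4834, -0.2442, 0.0035]
orientation: [-3.117, -0.392, 0.0]
ft_force: [0.3, 0.4, -0.3]
finger_gap: 0.0173
gripper_force: 25.0
t: 4.47
eef_pos: [0.4834, -0.2442, 0.0036]
orientation: [-3.117, -0.392, 0.0]
ft_force: [-0.3, -0.3, -0.8]
finger_gap: 0.0177
gripper_force: 25.0
```

Gripped: 17.7 mm opening, 25 N. Next: lift, turn +83.6° and move above the cradle, about 4 mm short of the backstop.

```bash
python3 -m inch '[{"hand":0.9,"x":0,"y":0,"z":0.02,"turn":0},{"hand":0.9,"x":0,"y":0,"z":0.03,"turn":0},{"hand":0.9,"x":0,"y":0,"z":0.03,"turn":0},{"hand":0.9,"x":0,"y":0,"z":0.03,"turn":0}]'
python3 -m inch '[{"hand":0.9,"x":0.006,"y":0.0136,"z":0,"turn":7},{"hand":0.9,"x":0.006,"y":0.0136,"z":0,"turn":7},{"hand":0.9,"x":0.006,"y":0.0136,"z":0,"turn":7},{"hand":0.9,"x":0.006,"y":0.0136,"z":0,"turn":7},{"hand":0.9,"x":0.006,"y":0.0136,"z":0,"turn":7}]'
python3 -m inch '[{"hand":0.9,"x":0.006,"y":0.0136,"z":0,"turn":7},{"hand":0.9,"x":0.006,"y":0.0136,"z":0,"turn":7},{"hand":0.9,"x":0.006,"y":0.0136,"z":0,"turn":7},{"hand":0.9,"x":0.006,"y":0.0136,"z":0,"turn":7},{"hand":0.9,"x":0.006,"y":0.0136,"z":0,"turn":7}]'
python3 -m inch '[{"hand":0.9,"x":0.006,"y":0.0136,"z":0,"turn":7},{"hand":0.9,"x":0.0076,"y":0.0136,"z":0,"turn":6.6},{"hand":0.9,"x":0,"y":0,"z":0,"turn":0},{"hand":0.9,"x":0,"y":0,"z":0,"turn":0},{"hand":0.9,"x":0,"y":0,"z":0,"turn":0}]'
python3 - <<'E'
from h import *
p=np.array([.5576,-.0848]);Y=np.array([-np.sin(np.radians(8)),np.cos(np.radians(8))]);X=np.array([Y[1],-Y[0]])
d=get_image("scene")
# expected: backstop top corners, trough block top corners, nose, marker axis now
D=[[*(p-.04*Y+s*.025*X),.061] for s in(-1,1)]
D+=[[*(p+a*Y+s*.009*X),.036] for a in(.025,.0475) for s in(-1,1)]
D+=[[*(p+a*Y+s*.025*X),.048] for a in(.025,.0475) for s in(-1,1)]
D+=[[*(p+.1085*Y),.045]]
save(d,"s3.png",240,160,370,265,6,D)
E
```

```text
t: 4.8
eef_pos: [0.4829, -0.2441, 0.1147]
orientation: [-3.117, -0.391, 0.002]
ft_force: [1.0, 1.0, -0.3]
finger_gap: 0.0179
gripper_force: 25.0
t: 5.22
eef_pos: [0.5137, -0.1754, 0.1138]
orientation: [2.851, 1.32, 0.0]
ft_force: [0.5, -0.2, -0.6]
finger_gap: 0.0176
gripper_force: 25.0
t: 5.63
eef_pos: [0.5436, -0.1075, 0.1137]
orientation: [2.322, 2.116, 0.0]
ft_force: [0.0, -0.1, -1.1]
finger_gap: 0.0177
gripper_force: 25.0
t: 6.05
eef_pos: [0.5564, -0.0819, 0.1136]
orientation: [-2.067, -2.365, 0.001]
ft_force: [-0.1, 0.0, 0.2]
finger_gap: 0.0176
gripper_force: 25.0
```

View pics/s3.png

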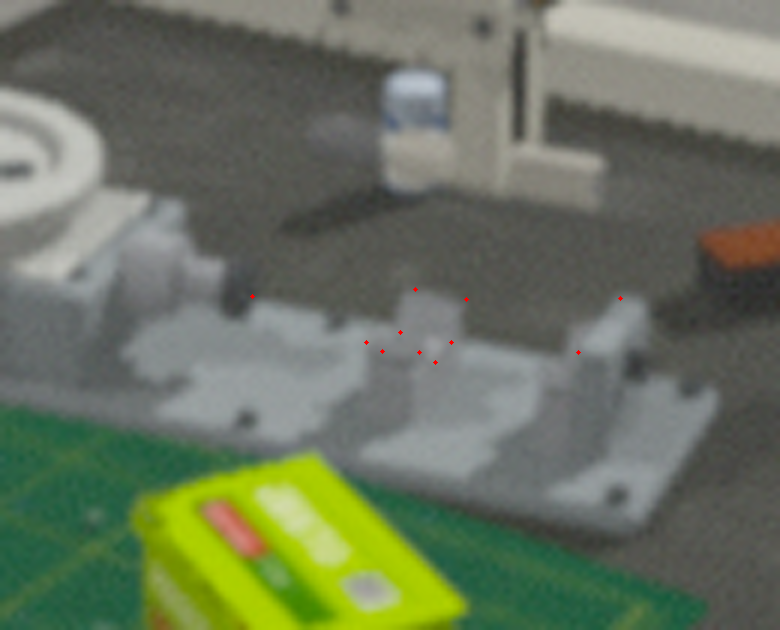

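The expected backstop, trough and nose points fall on their features to within about a pixel (nose at (252,295), trough around (415,290)–(467,299)). I'll lower to a few mm above the seat and check the force.

```bash
python3 -m inch '[{"hand":0.9,"x":0,"y":0,"z":-0.02,"turn":0.3},{"hand":0.9,"x":0,"y":0,"z":-0.02,"turn":0},{"hand":0.9,"x":0,"y":0,"z":-0.012,"turn":0},{"hand":0.9,"x":0,"y":0,"z":-0.01,"turn":0},{"hand":0.9,"x":0,"y":0,"z":0,"turn":0}]'
python3 -m inch '[{"hand":0.9,"x":0,"y":0,"z":-0.004,"turn":0},{"hand":0.9,"x":0,"y":0,"z":-0.002,"turn":0},{"hand":0.9,"x":0,"y":0,"z":0,"turn":0}]'
python3 - <<'E'
from h import *
p=np.array([.5576,-.0848]);Y=np.array([-np.sin(np.radians(8)),np.cos(np.radians(8))]);X=np.array([Y[1],-Y[0]])
d=get_image("scene"); print(robot.get_state()["ft_force"])
D=[[*(p+a*Y),.045] for a in(-.04,.118)]
save(d,"s4.png",240,160,370,265,6,D)
E
```

```text
t: 6.52
eef_pos: [0.5558, -0.0817, 0.05]
orientation: [-2.058, -2.371, 0.003]
ft_force: [-0.8, 0.8, -0.6]
finger_gap: 0.0177
gripper_force: 25.0
t: 6.77
eef_pos: [0.5572, -0.0812, 0.0458]
orientation: [2.057, 2.374, 0.0]
ft_force: [0.0, 0.4, -0.9]
finger_gap: 0.0179
gripper_force: 25.0
[ 0.16475767  0.0116125  -1.53579506]
```

View pics/s4.png

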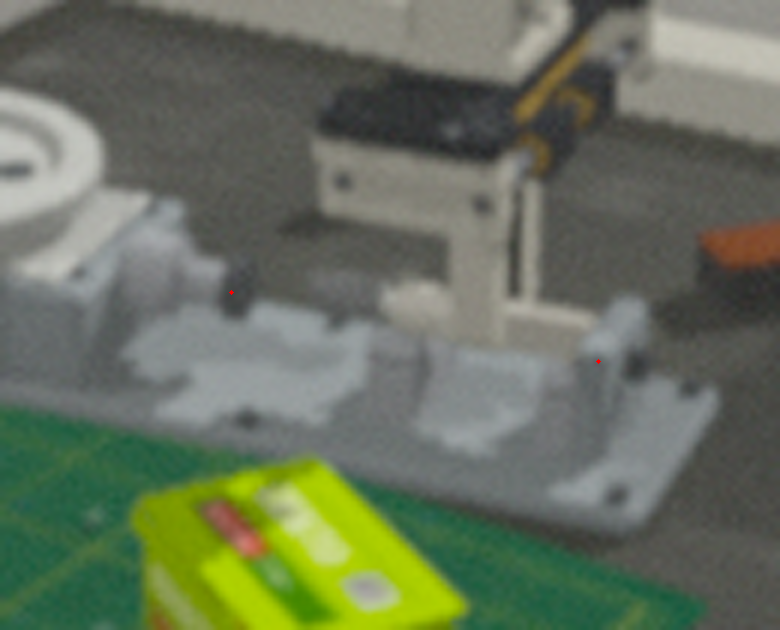

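The marker hovers in the trough with its tail at about (590,330), just short of the backstop, and no contact force. I'll lower to the seat and open gently.

```bash
python3 -m inch '[{"hand":0.9,"x":0,"y":0,"z":-0.0025,"turn":0},{"hand":0.9,"x":0,"y":0,"z":0,"turn":0}]'
python3 -m inch '[{"hand":0.9,"x":0,"y":0,"z":-0.002,"turn":0},{"hand":0.9,"x":0,"y":0,"z":0,"turn":0}]'
python3 -m inch '[{"hand":0.9,"x":0,"y":0,"z":-0.001,"turn":0},{"hand":0.9,"x":0,"y":0,"z":0,"turn":0}]'
```

```text
t: 6.98
eef_pos: [0.5572, -0.0809, 0.0433]
orientation: [2.056, 2.375, 0.001]
ft_force: [0.2, -1.0, -0.5]
finger_gap: 0.0174
gripper_force: 25.0
t: 7.15
eef_pos: [0.557, -0.0809, 0.041]
orientation: [2.056, 2.375, 0.0]
ft_force: [0.2, -0.4, 0.2]
finger_gap: 0.0178
gripper_force: 25.0
t: 7.32
eef_pos: [0.557, -0.081, 0.04]
orientation: [-2.056, -2.375, 0.0]
ft_force: [-0.5, 0.3, -0.3]
finger_gap: 0.0178
gripper_force: 25.0
```

Seated with no side force. Release, rise, then check the marker and refine the knob position from both views.

```bash
python3 -m inch '[{"hand":0.8,"x":0,"y":0,"z":0,"turn":0},{"hand":0.7,"x":0,"y":0,"z":0,"turn":0},{"hand":0.5,"x":0,"y":0,"z":0,"turn":0},{"hand":0.5,"x":0,"y":0,"z":0,"turn":0},{"hand":0.5,"x":0,"y":0,"z":0,"turn":0}]'
python3 -m inch '[{"hand":0.5,"x":0,"y":0,"z":0,"turn":0},{"hand":0.5,"x":0,"y":0,"z":0.01,"turn":0},{"hand":0.5,"x":0,"y":0,"z":0.03,"turn":0},{"hand":0.5,"x":0,"y":0,"z":0.04,"turn":0},{"hand":0.5,"x":0,"y":0,"z":0.04,"turn":0}]'
python3 -m inch '[{"hand":0.5,"x":-0.03,"y":0,"z":0.02,"turn":0},{"hand":0.5,"x":-0.03,"y":0,"z":0,"turn":0},{"hand":0.5,"x":-0.03,"y":0,"z":0,"turn":0},{"hand":0.5,"x":-0.03,"y":0,"z":0,"turn":0},{"hand":0.5,"x":0,"y":0,"z":0,"turn":0}]'
python3 - <<'E'
from h import *
for n,(x0,y0,x1,y1) in(("top",(225,215,265,240)),("scene",(198,170,225,205))):
    d=get_image(n);g=cv2.cvtColor(d["img"],cv2.COLOR_RGB2GRAY)[y0:y1,x0:x1]
    m=(g<50).astype(np.uint8);k,l,s,c=cv2.connectedComponentsWithStats(m)
    for i in range(1,k):
        if s[i,4]>15: print(n,s[i]+[x0,y0,0,0,0],c[i]+[x0,y0])
    q=[proj(d,[.4602,.1626,z]).round(1).tolist() for z in(.084,.104,.12)];print("expected",q)
    if n=="top": ims=d
    u=d
a=cv2.resize(cv2.cvtColor(ims["img"],cv2.COLOR_RGB2BGR)[165:245,210:390],None,fx=4.4,fy=4.4,interpolation=cv2.INTER_CUBIC)[:, :800]
cv2.imwrite("pics/t5.png",a)
E
```

```text
t: 7.73
eef_pos: [0.5571, -0.081, 0.0402]
orientation: [2.056, 2.375, 0.0]
ft_force: [0.2, -0.1, 0.2]
finger_gap: 0.0404
gripper_force: 0.0
t: 8.15
eef_pos: [0.5562, -0.0811, 0.1615]
orientation: [-2.056, -2.374, 0.002]
ft_force: [0.5, -0.1, 0.1]
finger_gap: 0.0461
gripper_force: 0.0
t: 8.57
eef_pos: [0.4306, -0.0811, 0.1808]
orientation: [-2.056, -2.371, 0.003]
ft_force: [-1.2, -0.1, -1.0]
finger_gap: 0.0466
gripper_force: 0.0
expected [[247.0, 227.0], [245.3, 226.9], [243.9, 226.9]]
scene [210 182   6  12  65] [212.53846154 187.56923077]
expected [[213.9, 194.3], [213.3, 186.7], [212.7, 180.5]]
```

View pics/t5.png

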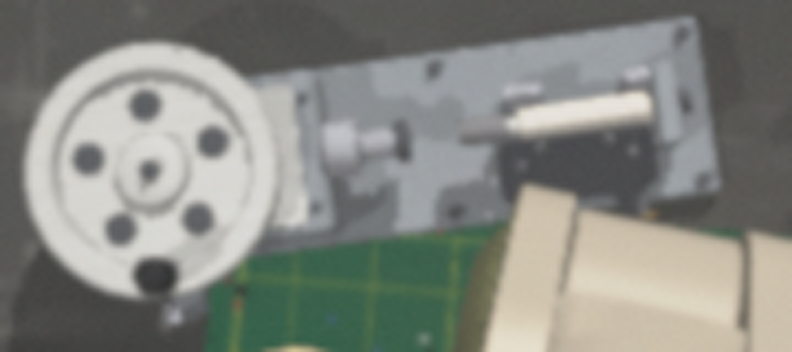

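The marker lies in the trough, tail near the backstop at (650,105) and cap at (465,133), in line with the nose at (403,140). The knob at (155,277) agrees with (0.460, 0.163) to about 2 mm. Moving over the knob.

```bash
python3 -m inch '[{"hand":0.5,"x":0,"y":0.035,"z":0,"turn":0},{"hand":0.5,"x":0,"y":0.035,"z":0,"turn":0},{"hand":0.5,"x":0,"y":0.035,"z":0,"turn":0},{"hand":0.5,"x":0,"y":0.035,"z":0,"turn":0},{"hand":0.5,"x":0.007,"y":0.035,"z":0,"turn":0}]'
python3 -m inch '[{"hand":0.5,"x":0.01,"y":0.035,"z":0,"turn":0},{"hand":0.5,"x":0.012,"y":0.0337,"z":0,"turn":0},{"hand":0.5,"x":0,"y":0,"z":0,"turn":0},{"hand":0.5,"x":0,"y":0,"z":0,"turn":0}]'
python3 - <<'E'
from h import *
d=get_image("scene");print(robot.get_state()["eef_pos"]); save(d,"s6.png",180,140,260,215,7,[[.4602,.1626,z] for z in(.084,.12)])
E
```

```text
t: 9.08
eef_pos: [0.4443, 0.096, 0.1804]
orientation: [2.056, 2.375, 0.0]
ft_force: [0.5, -1.1, -0.4]
finger_gap: 0.0467
gripper_force: 0.0
t: 9.42
eef_pos: [0.4675, 0.1654, 0.18]
orientation: [2.051, 2.379, 0.002]
ft_force: [-0.7, -0.8, -0.6]
finger_gap: 0.0465
gripper_force: 0.0
[0.46672099 0.16348375 0.17998219]
```

View pics/s6.png

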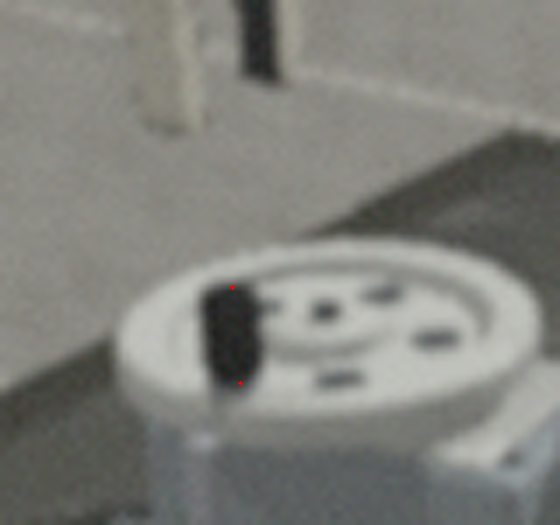

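The knob spans columns 203–262 and the dots lie within 0.5 px of its axis, so the knob is at (0.460, 0.163). Descending and closing radially, so the wheel isn't turned.

```bash
python3 -m inch '[{"hand":0.5,"x":-0.0065,"y":-0.0005,"z":-0.02,"turn":0},{"hand":0.5,"x":0,"y":0,"z":-0.025,"turn":0},{"hand":0.5,"x":0,"y":0,"z":-0.025,"turn":0},{"hand":0.5,"x":0,"y":0,"z":-0.018,"turn":0},{"hand":0.5,"x":0,"y":0,"z":0,"turn":0}]' 15
python3 -m inch '[{"hand":0.6,"x":0,"y":0,"z":0,"turn":0},{"hand":0.65,"x":0,"y":0,"z":0,"turn":0},{"hand":0.7,"x":0,"y":0,"z":0,"turn":0},{"hand":0.7,"x":0,"y":0,"z":0,"turn":0},{"hand":0.7,"x":0,"y":0,"z":0,"turn":0}]'
python3 -m inch '[{"hand":0.85,"x":0,"y":0,"z":0,"turn":0},{"hand":0.85,"x":0,"y":0,"z":0,"turn":0},{"hand":0.85,"x":0,"y":0,"z":0,"turn":0},{"hand":0.85,"x":0,"y":0,"z":0,"turn":0}]'
```

```text
t: 9.88
eef_pos: [0.4584, 0.1602, 0.0897]
orientation: [-2.058, -2.372, 0.007]
ft_force: [0.2, -0.1, -0.1]
finger_gap: 0.0464
gripper_force: 0.0
t: 10.3
eef_pos: [0.46, 0.1624, 0.093]
orientation: [2.056, 2.375, 0.002]
ft_force: [-0.1, -0.8, -0.6]
finger_gap: 0.0284
gripper_force: 0.0
t: 10.63
eef_pos: [0.4593, 0.1623, 0.0926]
orientation: [-2.056, -2.375, -0.0]
ft_force: [-2.3, -0.8, 6.8]
finger_gap: 0.0213
gripper_force: 15.0
```

Gripped cleanly. Now working out the row shifts for the circle (36 × 10°, counterclockwise).

```bash
python3 - <<'E'
import numpy as np
a=np.radians(188+10*np.arange(37));P=np.round(.062*np.c_[np.cos(a),np.sin(a)],4)
D=np.diff(P,axis=0).round(4);print(D.tolist(),D.sum(0))
E
```

```text
[[0.0024, -0.0106], [0.0043, -0.0099], [0.0058, -0.0091], [0.0074, -0.0079], [0.0086, -0.0065], [0.0097, -0.0049], [0.0103, -0.0031], [0.0107, -0.0014], [0.0108, 0.0006], [0.0106, 0.0024], [0.0099, 0.0043], [0.0091, 0.0058], [0.0079, 0.0074], [0.0065, 0.0086], [0.0049, 0.0097], [0.0031, 0.0103], [0.0014, 0.0107], [-0.0006, 0.0108], [-0.0024, 0.0106], [-0.0043, 0.0099], [-0.0058, 0.0091], [-0.0074, 0.0079], [-0.0086, 0.0065], [-0.0097, 0.0049], [-0.0103, 0.0031], [-0.0107, 0.0014], [-0.0108, -0.0006], [-0.0106, -0.0024], [-0.0099, -0.0043], [-0.0091, -0.0058], [-0.0079, -0.0074], [-0.0065, -0.0086], [-0.0049, -0.0097], [-0.0031, -0.0103], [-0.0014, -0.0107], [0.0006, -0.0108]] [ 1.63714528e-17 -5.20417043e-18]
```

```bash
python3 -m inch '[{"hand":0.85,"x":0.0024,"y":-0.0106,"z":0,"turn":0},{"hand":0.85,"x":0.0043,"y":-0.0099,"z":0,"turn":0},{"hand":0.85,"x":0.0058,"y":-0.0091,"z":0,"turn":0},{"hand":0.85,"x":0.0074,"y":-0.0079,"z":0,"turn":0},{"hand":0.85,"x":0,"y":0,"z":0,"turn":0}]' 25
python3 -m inch '[{"hand":0.85,"x":0.0086,"y":-0.0065,"z":0,"turn":0},{"hand":0.85,"x":0.0097,"y":-0.0049,"z":0,"turn":0},{"hand":0.85,"x":0.0103,"y":-0.0031,"z":0,"turn":0},{"hand":0.85,"x":0.0107,"y":-0.0014,"z":0,"turn":0},{"hand":0.85,"x":0.0108,"y":0.0006,"z":0,"turn":0}]'
python3 -m inch '[{"hand":0.85,"x":0,"y":0,"z":0,"turn":0},{"hand":0.85,"x":0,"y":0,"z":0,"turn":0}]'
```

```text
t: 11.05
eef_pos: [0.4814, 0.1232, 0.0926]
orientation: [2.058, 2.371, 0.002]
ft_force: [0.6, -0.6, 8.0]
finger_gap: 0.0212
gripper_force: 25.0
t: 11.47
eef_pos: [0.5299, 0.1098, 0.0926]
orientation: [-2.056, -2.375, -0.001]
ft_force: [-2.3, 3.0, 7.7]
finger_gap: 0.0211
gripper_force: 25.0
t: 11.63
eef_pos: [0.5306, 0.11, 0.0926]
orientation: [2.056, 2.374, 0.003]
ft_force: [0.5, 0.2, 9.6]
finger_gap: 0.0211
gripper_force: 25.0
```

```bash
python3 -m inch '[{"hand":0.85,"x":0.0106,"y":0.0024,"z":0,"turn":0},{"hand":0.85,"x":0.0099,"y":0.0043,"z":0,"turn":0},{"hand":0.85,"x":0.0091,"y":0.0058,"z":0,"turn":0},{"hand":0.85,"x":0.0079,"y":0.0074,"z":0,"turn":0},{"hand":0.85,"x":0.0065,"y":0.0086,"z":0,"turn":0}]'
python3 -m inch '[{"hand":0.85,"x":0.0049,"y":0.0097,"z":0,"turn":0},{"hand":0.85,"x":0.0031,"y":0.0103,"z":0,"turn":0},{"hand":0.85,"x":0.0014,"y":0.0107,"z":0,"turn":0},{"hand":0.85,"x":-0.0006,"y":0.0108,"z":0,"turn":0},{"hand":0.85,"x":0,"y":0,"z":0,"turn":0}]'
python3 -m inch '[{"hand":0.85,"x":-0.0024,"y":0.0106,"z":0,"turn":0},{"hand":0.85,"x":-0.0043,"y":0.0099,"z":0,"turn":0},{"hand":0.85,"x":-0.0058,"y":0.0091,"z":0,"turn":0},{"hand":0.85,"x":-0.0074,"y":0.0079,"z":0,"turn":0},{"hand":0.85,"x":-0.0086,"y":0.0065,"z":0,"turn":0}]'
```

```text
t: 12.05
eef_pos: [0.5731, 0.138, 0.0926]
orientation: [-2.056, -2.374, 0.001]
ft_force: [-4.2, -1.5, 11.2]
finger_gap: 0.0208
gripper_force: 25.0
t: 12.47
eef_pos: [0.5816, 0.1827, 0.0926]
orientation: [-2.052, -2.377, -0.002]
ft_force: [-1.4, 1.5, 8.8]
finger_gap: 0.0211
gripper_force: 25.0
t: 12.88
eef_pos: [0.5535, 0.2239, 0.0926]
orientation: [2.056, 2.375, 0.001]
ft_force: [-0.0, -3.0, 9.5]
finger_gap: 0.0215
gripper_force: 25.0
```

```bash
python3 -m inch '[{"hand":0.85,"x":-0.0097,"y":0.0049,"z":0,"turn":0},{"hand":0.85,"x":-0.0103,"y":0.0031,"z":0,"turn":0},{"hand":0.85,"x":-0.0107,"y":0.0014,"z":0,"turn":0},{"hand":0.85,"x":-0.0108,"y":-0.0006,"z":0,"turn":0},{"hand":0.85,"x":-0.0106,"y":-0.0024,"z":0,"turn":0}]'
python3 -m inch '[{"hand":0.85,"x":-0.0099,"y":-0.0043,"z":0,"turn":0},{"hand":0.85,"x":-0.0091,"y":-0.0058,"z":0,"turn":0},{"hand":0.85,"x":-0.0079,"y":-0.0074,"z":0,"turn":0},{"hand":0.85,"x":-0.0065,"y":-0.0086,"z":0,"turn":0},{"hand":0.85,"x":-0.0049,"y":-0.0097,"z":0,"turn":0}]'
python3 -m inch '[{"hand":0.85,"x":-0.0031,"y":-0.0103,"z":0,"turn":0},{"hand":0.85,"x":0,"y":0,"z":0,"turn":0},{"hand":0.85,"x":-0.0014,"y":-0.0107,"z":0,"turn":0},{"hand":0.85,"x":0,"y":0,"z":0,"turn":0}]'
python3 -m inch '[{"hand":0.85,"x":0.0006,"y":-0.0108,"z":0,"turn":0},{"hand":0.85,"x":0,"y":0,"z":0,"turn":0},{"hand":0.85,"x":0,"y":0,"z":0,"turn":0},{"hand":0.85,"x":0,"y":0,"z":0,"turn":0}]'
```

```text
t: 13.3
eef_pos: [0.5015, 0.2302, 0.0926]
orientation: [2.055, 2.375, 0.002]
ft_force: [2.3, -3.5, 6.6]
finger_gap: 0.0211
gripper_force: 25.0
t: 13.72
eef_pos: [0.4632, 0.1945, 0.0926]
orientation: [2.055, 2.376, 0.002]
ft_force: [3.4, -0.6, 6.0]
finger_gap: 0.0212
gripper_force: 25.0
t: 14.05
eef_pos: [0.4586, 0.1717, 0.0926]
orientation: [2.057, 2.374, 0.0]
ft_force: [0.3, -1.9, 7.8]
finger_gap: 0.0212
gripper_force: 25.0
t: 14.38
eef_pos: [0.4593, 0.1622, 0.0925]
orientation: [2.057, 2.375, 0.001]
ft_force: [-0.3, -1.1, 9.2]
finger_gap: 0.0208
gripper_force: 25.0
```

The knob is back at its starting pose to within 0.1 mm. Release, rise, move aside and check.

```bash
python3 -m inch '[{"hand":0.75,"x":0,"y":0,"z":0,"turn":0},{"hand":0.65,"x":0,"y":0,"z":0,"turn":0},{"hand":0.5,"x":0,"y":0,"z":0,"turn":0},{"hand":0.5,"x":0,"y":0,"z":0,"turn":0},{"hand":0.5,"x":0,"y":0,"z":0,"turn":0}]'
python3 -m inch '[{"hand":0.5,"x":0,"y":0,"z":0.01,"turn":0},{"hand":0.5,"x":0,"y":0,"z":0.03,"turn":0},{"hand":0.5,"x":0,"y":0,"z":0.03,"turn":0},{"hand":0.5,"x":0,"y":0,"z":0.03,"turn":0},{"hand":0.5,"x":0,"y":0,"z":0.03,"turn":0}]'
python3 -m inch '[{"hand":0.5,"x":-0.01,"y":0.04,"z":0.02,"turn":0},{"hand":0.5,"x":-0.01,"y":0.04,"z":0.02,"turn":0},{"hand":0.5,"x":-0.01,"y":0.04,"z":0,"turn":0},{"hand":0.5,"x":-0.01,"y":0.04,"z":0,"turn":0},{"hand":0.5,"x":0,"y":0.04,"z":0,"turn":0}]'
python3 -m inch '[{"hand":0.5,"x":0,"y":0.04,"z":0,"turn":0},{"hand":0.5,"x":0,"y":0.04,"z":0,"turn":0},{"hand":0.5,"x":0,"y":0.04,"z":0,"turn":0},{"hand":0.5,"x":0,"y":0,"z":0,"turn":0},{"hand":0.5,"x":0,"y":0,"z":0,"turn":0}]'
python3 - <<'E'
from h import *
old=cv2.imread("pics/top0.png")
d=get_image("top");new=cv2.cvtColor(d["img"],cv2.COLOR_RGB2BGR)
f=lambda i:cv2.resize(i[165:240,210:390],None,fx=4.4,fy=4.0,interpolation=cv2.INTER_CUBIC)
s=cv2.cvtColor(get_image("scene")["img"],cv2.COLOR_RGB2BGR)[165:245,195:375]
cv2.imwrite("pics/t7.png",np.vstack([f(new),cv2.resize(s,(792,300),interpolation=cv2.INTER_CUBIC)]))
for n,i in(("old",old),("new",new)):
    g=cv2.cvtColor(i,cv2.COLOR_BGR2GRAY)[220:236,236:256].astype(float);w=np.clip(90-g,0,None)
    w[:, :3]=0; v,u=np.mgrid[220:236,236:256];print(n,(w*u).sum()/w.sum(),(w*v).sum()/w.sum())
E
```

```text
t: 14.8
eef_pos: [0.4592, 0.1622, 0.092]
orientation: [-2.056, -2.375, 0.001]
ft_force: [0.2, -0.1, -0.1]
finger_gap: 0.0442
gripper_force: 0.0
t: 15.22
eef_pos: [0.4591, 0.1619, 0.2241]
orientation: [-2.057, -2.375, 0.001]
ft_force: [0.6, -0.6, 0.6]
finger_gap: 0.0468
gripper_force: 0.0
t: 15.63
eef_pos: [0.4192, 0.3566, 0.26]
orientation: [-2.055, -2.375, -0.001]
ft_force: [1.3, -0.9, -0.1]
finger_gap: 0.0464
gripper_force: 0.0
t: 16.05
eef_pos: [0.4201, 0.477, 0.2583]
orientation: [-2.052, -2.379, 0.001]
ft_force: [-0.2, -1.2, 0.2]
finger_gap: 0.0467
gripper_force: 0.0
old 244.6239103362391 228.76089663760897
new 244.73942598187313 228.82628398791542
```

View pics/t7.png

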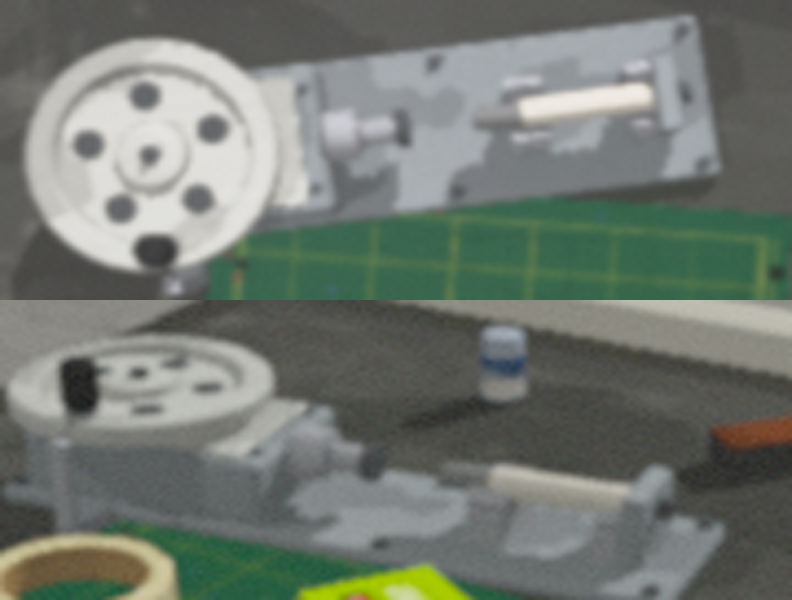

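The knob is back within 0.1 px of its starting image position, in line with the post at (180,280). The marker is in the cradle against the backstop at (655,95). Its cap end has moved from 460 to 473 px, making it about 7 mm shorter, so the cap is home.

```bash
python3 -c "
from plant import ticket;print(ticket.job_done())"
```

```text
the job is handed in; nothing more can be done
None
```

The job is handed in: the marker lies in the cradle with its cap pressed home (about 7 mm shorter in the images), and the flywheel has made one full counterclockwise turn, with the knob back in line with the pointer post.

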